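# Lock the drill jig by its hidden bolt

### The arm

A 6-joint arm with a two-finger parallel gripper is mounted at the origin on a cart in front of the work surface, level with it; the furniture and walls round the work are solid. World frame = base frame: x ahead of the robot, y to its left, z up, the work surface at z = 0. Lengths are in mm, angles in degrees, forces in N, time in s.
With the tool pointing down it reaches from about 275 to 725 mm from the base axis. Payload 15.9 kg.
Tool frame: the origin (TCP) lies midway between the tips of the shut fingers; the grasp point (between the pads) lies 19 mm behind it; z points along the fingers, x is the direction in which the jaws open and shut, and the axes are right-handed (so a half turn about z gives the same grasp; the last joint's range is limited). The gripper opens to 85 mm and grips with 20 to 120 N. Pads are 22 mm wide; open, the fingers measure 114 mm over their backs; the gripper's body (76 mm by 85 mm) begins 54 mm behind the grasp point. The pads swing forward as they close: fully open they stand 13 mm farther back than shut.
Start: joints at [-65.432, 12.198, -1.971, 75.831, 0, 90], TCP at [207.882, -454.72, 231.306] pointing down, gripper open.
Joint ranges: [-170.91, 170.91], [-42.67, 98.43], [-65.05, 77.54], [-120.47, 116.71], [-90, 82.35], [-180, 180]. Speed limits (degrees/s): [108.29, 108.29, 136.94, 147.25, 180, 180].

### API

Orientations are given as [roll, pitch, yaw] about the fixed x, y, z axes, in that order (R = Rz(yaw) Ry(pitch) Rx(roll)).
In Python, from rig import bot gives the robot as it stands.
- The arm moves only by the shell command python3 -m jog 'ROWS' [FORCE]. ROWS is a JSON object of lists of equal length, an entry for each row: "translation": the shift along the tool's x, y, z in m, a list of three; "yaw": the turn about the tool's z in degrees; "grip": the opening in per cent of the stroke, from 0 (shut) to 100 (fully open). A call has 1 to 20 rows; each row is the pose to reach, as a shift and turn from the pose commanded when the call began, along the tool's axes at that moment; what a row does not reach only later rows make up. A row lasts 1/8 s, in which the tool goes at most 62.5 mm and 10.7 degrees, less where a joint would pass 70% of its speed; a pose out of reach is approached as far as the arm can. A call with a gripper value outside its range is refused whole. The fingers move at their own pace and stop on an object; FORCE is the grip in N (left out, the last holds). Time passes only in rows, so rows that repeat a pose let the fingers close. It gives the time, the measured TCP pose, the force and the opening at its end, in the units of the state.
- bot.get_state(): the state, without advancing time (a new reading comes with each control period).
- bot.camera(name): name is "scene" or "side" or "wrist"; returns the picture (420x560x3 uint8, blue, green, red); there is no depth.
- bot.get_calibration(name): a dict with "intrinsics" (3x3 intrinsics, pixels), "R" (3x3) and "t" (3): a world point X has camera coordinates R X + t. Camera axes: x right, y down, z forward; pixel columns grow to the right and rows downward; lengths in mm; the calibration is good to about 2 mm. A picture is of the moment at which its call begins: read the wrist's pose just before it. get_calibration takes no time and is no camera call; for the wrist camera it gives the pose at the moment of the call.
- bot.finish_job(): hands the job in, once; it reports no verdict.
The state is a dict: "time": time; "q": joint angles; "qd": joint speeds; "tau": joint torques, N m; "position": TCP position; "eef_rot": TCP orientation; "contact_force": force on the tool from outside, world axes, zero at the start; "wrist_torque": the same for the moment, N m; "gripper_width": finger opening in mm.
Only numpy, scipy, OpenCV 4.12 (cv2) and the standard library are available. Lean on these libraries where they do the work, as an engineer would, in place of code of your own. Each camera call takes 0.05 s, during which the arm holds its last target.

### The job

Lock the leaf of the drill jig: take the orange key from its stand, put its rod down the slot in the green housing, feel along the hidden bolt for the drive hole, drop the rod into it and push the bolt fully home through the eye of the leaf. Then hang the key upright in its stand again, let it go, and leave the other things on the bench where they are.

Things in the scene. Friction and masses are not known exactly. Their poses are not given: they have to be found in the camera images.
- key_grip (a point): Centre of the key's grip. The key (about 0.13 kg) is an orange upright block, 26 (its x) x 20 (its y) x 50 (its z) mm, with a steel rod, 8 mm in diameter and 80 mm long, pointing down (-z) from the middle of its underside. At the start it hangs upright in its stand, the block's underside (25 mm below this point) resting on the stand's top.
- key_tip (a point): The lower end of the key's rod, slightly pointed (4 mm flat, bevelled over 3 mm); 105 mm below the grip's centre along the key's z.
- stand_seat (a point): Centre of the hole in the key stand's top plate, at the plate's upper face (90 mm above the bench). The stand is fixed: wooden foot 70 mm square, two aluminium cheeks, top plate 56x56 mm, 8 mm thick, with a 16 mm square hole; the space below is open.
- jig: Drill jig fixed on the bench; z up, origin on the bench top below the centre of the housing's slot; all jig coordinates are in this frame. Base plate 84 mm (x) by 275 mm (y = -90 to +185), 10 mm thick. The green bolt housing on it runs along y from -82 to +88 mm, is 56 mm wide, its top at z = 68 mm.
- slot_mouth (a point): Centre of the slot in the housing's top, at z = 68 mm. The slot runs along the jig's y from -38 to +38 mm and is 14 mm wide (x = -7 to +7) at z = 60, with bevelled lips that widen it to 28 mm at the top; below it is 20 mm wide. Two dark dust flaps at z = 58 close it from sight; they swing down when the rod is pushed through (about 2 N) slide freely on it, and spring shut behind it.
- slot_floor (a point): Point under the slot's centre, z = 32 mm, on the bolt's smooth upper face, which is hidden by the flaps and fills the slot but for one drive hole: 13 mm along y, 16 along x, centred on x = 0, 16 mm deep, open below (base plate at z = 10). Where along the slot it lies differs each time and no reading tells it: its centre starts between y = -32 and +12 mm of the jig.
- leaf_eye (a point): Centre of the eye (26 mm wide, y = 100 to 110 mm of the jig) of the steel leaf at the jig's +y end, through which the bolt's tongue goes to lock it. The leaf, top at z = 48 mm, lies closed over a steel block and does not move.
- lock_bolt (a joint): The sliding bolt, m: 0 fully withdrawn, 0.024 fully home with its tongue through the eye of the leaf (end stops at both). It grows along the jig's +y; starts between 0 and 0.004. It slides stiffly (about 6 N), stays where it is left, and carries the drive hole with it. Its face is slippery, so rubbing on it does not move it much.
- nut_tin_mid (a point): Bystander: open steel tin of nuts, 74 mm across, 45 high; point at mid height over its origin.
- gear_blank_mid (a point): Bystander: steel toothed wheel lying flat, 72 mm across, 24 high; point at mid height over its origin.
- brass_bush_mid (a point): Bystander: brass bush, 34 mm across, 30 high; point at mid height over its origin.
- coil_mid (a point): Bystander: bobbin wound with copper wire, 56 mm across, 48 high; point at mid height over its origin.
- insulator_mid (a point): Bystander: white porcelain insulator, 40 mm across, 54 high; point at mid height over its origin.

How it is judged (in metres and radians):
On the way, in this order (a step that is already met when the one before it is completed fails the run):
1. the key's rod is in the drive hole (tip at least 6 mm below the bolt's face) (z of key_tip in the frame of jig below 0.026 m and x of key_tip in the frame of jig between -0.012 and 0.012 m and y of key_tip in the frame of jig between -0.042 and 0.042 m), for 0.1 s.
2. the rod, still in the hole, has pushed the bolt home (all of step 1 and value of joint lock_bolt above 0.021 m), for 0.1 s.
At the end, for the whole second after the job is handed in: The bolt is home (more than 21 of its 24 mm), and the key hangs at rest, upright (within 6 degrees), in its stand: rod through the hole, block resting on the top plate (grip's centre within 31 mm of the seat point) (value of joint lock_bolt above 0.021 m and horizontal distance between key_tip and stand_seat below 0.01 m and distance between key_grip and stand_seat below 0.031 m and angle between key_grip's own z axis and vertical below 0.1 rad and linear speed of key below 0.02 m/s); the robot touches nothing.
It fails at once if a bystander is moved by more than 30 mm (distance of any of nut_tin_mid, gear_blank_mid, brass_bush_mid, coil_mid, insulator_mid from where it was at the start of the episode above 0.03 m).
It also fails if it takes over 51 s, if anything falls off the work surface, if the arm or the gripper's body presses on something with over 40 N, if the wrist force passes 120 N, or if a joint passes its speed limit or range.

## Working session

There is one attempt and no reset: what is moved stays moved. The work goes in short steps, Python scripts to look and compute and a shell command to move; the robot and the scene stay as the last step left them, time stands still between calls to the robot, and variables do not carry over. Pictures are saved under pics/ and viewed, and the job is handed in when it is done.

```bash
ls; mkdir -p pics
python3 - <<'E'
from rig import bot
import cv2
print(bot.get_state())
for n in ("scene","side","wrist"):
    c=bot.get_calibration(n); print(n,c)
    cv2.imwrite(f"pics/{n}0.png",bot.camera(n))
E
```

```text
pics
{'time': 0.0, 'q': array([-6.54342535e+01,  1.22237983e+01, -2.00700362e+00,  7.58294182e+01,
        6.77328588e-04,  9.00002356e+01]), 'qd': array([ 0.09732787,  0.072175  ,  0.00809486, -0.02595534,  0.05846805,
        0.09876651]), 'tau': array([ 2.91092212e-03, -6.86169720e+01,  4.87114978e+01,  1.77861558e-02,
        3.23542827e-04, -7.00818390e-06]), 'position': array([ 207.74128152, -454.45496728,  230.83347364]), 'eef_rot': array([-1.79999323e+02,  6.02200765e-02, -6.54344891e+01]), 'contact_force': array([-0.21282416, -0.19919159, -0.97983471]), 'wrist_torque': array([ 0.0060918 ,  0.06142213, -0.00074831]), 'gripper_width': 85.30572786138207}
scene {'intrinsics': array([[381.93820215,   0.        , 275.95187327],
       [  0.        , 381.93820215, 202.1458869 ],
       [  0.        ,   0.        ,   1.        ]]), 'R': array([[ 0.77300201, -0.63433309,  0.00945624],
       [-0.3295768 , -0.41427141, -0.84838572],
       [ 0.54207659,  0.65268731, -0.5292941 ]]), 't': array([-396.92844101,  231.94929244,  909.15199198])}
side {'intrinsics': array([[540.25120456,   0.        , 267.31911035],
       [  0.        , 540.25120456, 214.04812536],
       [  0.        ,   0.        ,   1.        ]]), 'R': array([[-0.97917011, -0.20262398, -0.01301601],
       [-0.07479566,  0.41955795, -0.90464177],
       [ 0.18876308, -0.88482465, -0.425974  ]]), 't': array([ 499.82482881,  125.29412676, 1714.60368187])}
wrist {'intrinsics': array([[361.32027581,   0.        , 276.83806834],
       [  0.        , 361.32027581, 214.60140351],
       [  0.        ,   0.        ,   1.        ]]), 'R': array([[ 0.41556658, -0.90956184, -0.00129279],
       [-0.87103548, -0.39837288,  0.28739563],
       [-0.26191911, -0.11830595, -0.95781109]]), 't': array([-498.06802669,  -37.58310694,  379.4899338 ])}
```

View pics/scene0.png

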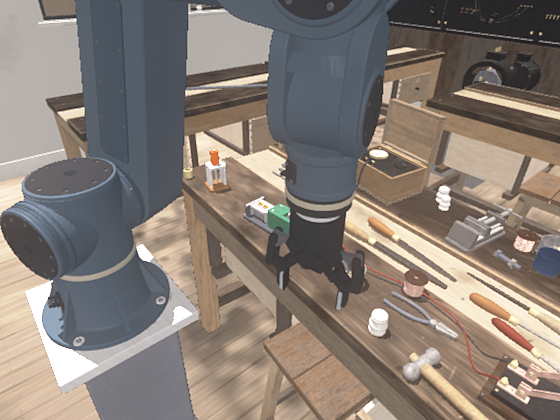

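View pics/side0.png

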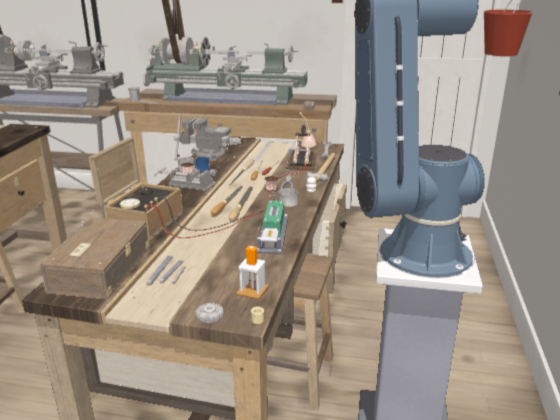

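View pics/wrist0.png

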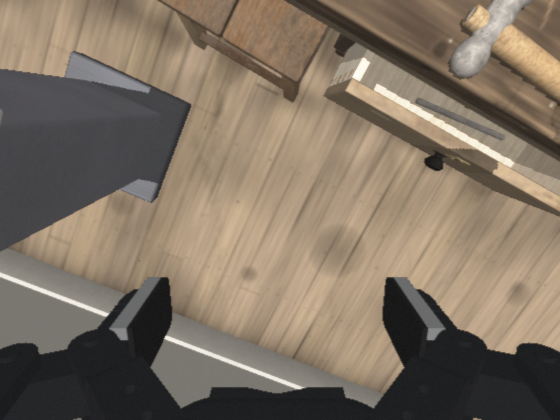

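The scene view shows the orange key at about (214,157) and the green housing at about (279,217). The side view shows the key at about (251,255), the jig at (272,225), the gear at (210,312) and the bush at (257,315). The nut tin is at about (289,193) in the side view and the coil at (415,283) in the scene view. I'll triangulate roughly from these.

```bash
cat > h.py <<'E'
import numpy as np, cv2
from rig import bot
def P(c): return c["intrinsics"]@np.hstack([c["R"],c["t"].reshape(3,1)])
def tri(c1,p1,c2,p2):
    X=cv2.triangulatePoints(P(c1),P(c2),np.array(p1,float).reshape(2,1),np.array(p2,float).reshape(2,1)).ravel(); X=X[:3]/X[3]
    r=[(proj(c,X)-p).round(1) for c,p in((c1,p1),(c2,p2))]
    return X,r
def proj(c,X):
    u=P(c)@np.append(X,1); return u[:2]/u[2]
def ray(c,p):
    d=c["R"].T@np.linalg.solve(c["intrinsics"],np.array([p[0],p[1],1.])); o=-c["R"].T@c["t"]; return o,d/np.linalg.norm(d)
def plane(c,p,z):
    o,d=ray(c,p); return o+d*(z-o[2])/d[2]
def mask(im,lo,hi):
    return cv2.inRange(cv2.cvtColor(im,cv2.COLOR_BGR2HSV),np.array(lo),np.array(hi))
def comps(m,amin=30):
    n,l,s,c=cv2.connectedComponentsWithStats(m)
    return sorted([(int(s[i,4]),c[i].round(1).tolist(),s[i,:4].tolist()) for i in range(1,n) if s[i,4]>=amin],reverse=True)
E
python3 - <<'E'
from h import *
S=bot.get_calibration("scene");D=bot.get_calibration("side")
a=cv2.imread("pics/scene0.png");b=cv2.imread("pics/side0.png")
for im in(a,b):
    print("or",comps(mask(im,(3,200,180),(13,255,255)))[:4])
    print("gr",comps(mask(im,(65,120,40),(90,255,255)))[:4])
for n,p,z in(("coil",(415,283),24),("ins",(378,322),27)): print(n,plane(S,p,z))
for n,p,z in(("gear",(210,312),12),("bush",(257,315),15),("tin",(289,193),22),("coil",(271,184),24),("ins",(311,183),27),("jigcentre",(273,222),40),("key",(251.5,255),115)): print(n,plane(D,p,z))
E
python3 - <<'E'
import cv2
a=cv2.imread("pics/scene0.png")[120:270,170:370];b=cv2.imread("pics/side0.png")[160:340,180:340]
cv2.imwrite("pics/s0z.png",cv2.resize(a,None,fx=4,fy=4,interpolation=cv2.INTER_CUBIC))
cv2.imwrite("pics/d0z.png",cv2.resize(b,None,fx=3.3,fy=3.3,interpolation=cv2.INTER_CUBIC))
E
```

```text
or []
gr []
or []
gr []
coil [ 593.19746327 -437.62316575   24.        ]
ins [ 423.14791511 -457.46143521   27.        ]
gear [572.57560991 444.71647233  12.        ]
bush [446.84711915 438.80824306  15.        ]
tin [ 497.70374719 -359.04199664   22.        ]
coil [ 584.67873144 -434.14996728   24.        ]
ins [ 425.13275827 -465.30022692   27.        ]
jigcentre [502.16434822 -58.17942421  40.        ]
key [490.19796985 305.5195632  115.        ]
```

View pics/d0z.png

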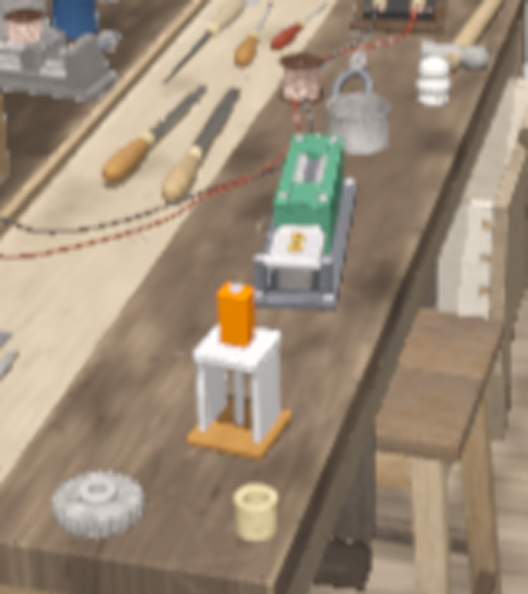

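View pics/s0z.png

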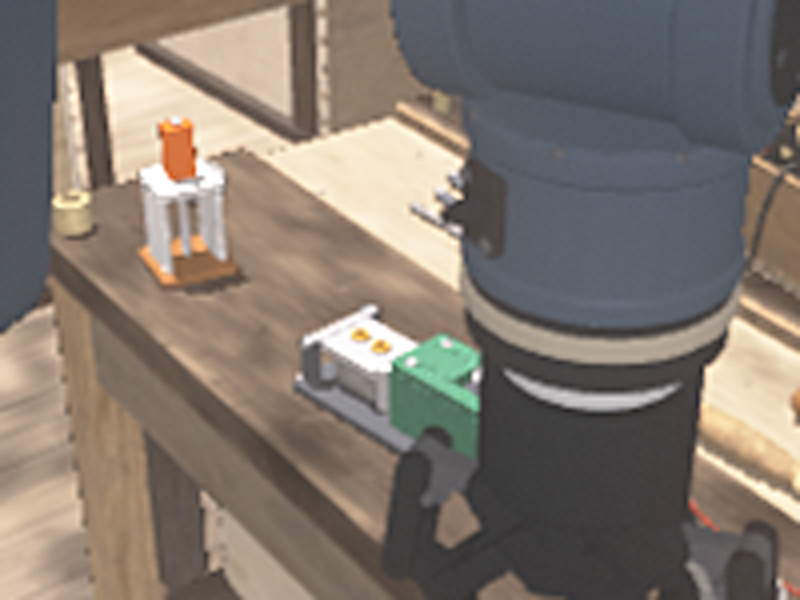

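```bash
cat >> h.py <<'E'
from scipy.spatial.transform import Rotation as Ro
def tool():
    s=bot.get_state(); return np.array(s["position"]),Ro.from_euler("xyz",s["eef_rot"],degrees=True).as_matrix(),s
E
python3 - <<'E'
from h import *
p,R,s=tool();c=bot.get_calibration("wrist")
print("cam in tool",R.T@(-c["R"].T@c["t"]-p)); print("cam axes in tool\n",R.T@c["R"].T)
for im in("scene0","side0"):
    b=cv2.cvtColor(cv2.imread(f"pics/{im}.png"),cv2.COLOR_BGR2HSV)
    print(b[155,214],b[217,279],b[255,251],b[215,272])
    m=cv2.inRange(b,(0,170,120),(20,255,255));print(comps(m,20)[:6])
    m=cv2.inRange(b,(60,100,30),(95,255,255));print(comps(m,20)[:6])
E
```

```text
cam in tool [  -1.26918783  -72.94716525 -142.75046153]
cam axes in tool
 [[ 9.99999919e-01 -1.27691569e-04 -3.81818164e-04]
 [ 2.32041356e-04  9.57808476e-01  2.87407149e-01]
 [ 3.29009204e-04 -2.87407215e-01  9.57808428e-01]]
[ 10 176 213] [ 72  82 156] [ 15  53 124] [ 70  63 109]
[(99, [214.2, 157.1], [210, 150, 9, 15])]
[]
[ 13  17 134] [ 76 100 183] [ 17 255 226] [ 76  67 167]
[(163, [251.0, 255.0], [246, 246, 11, 19]), (71, [516.3, 25.1], [509, 20, 16, 12]), (24, [515.8, 16.4], [510, 15, 12, 4])]
[(221, [274.3, 217.7], [264, 202, 19, 29])]
```

```bash
python3 -m jog '{"translation":[[-0.0,-0.0,-0.019],[-0.03,-0.045,-0.019],[-0.055,-0.085,-0.019],[-0.08,-0.125,-0.019],[-0.105,-0.165,-0.019],[-0.13,-0.205,-0.019],[-0.155,-0.245,-0.019],[-0.18,-0.285,-0.019],[-0.205,-0.325,-0.019],[-0.23,-0.365,-0.019],[-0.255,-0.4,-0.019],[-0.278,-0.437,-0.019],[-0.278,-0.437,-0.019],[-0.278,-0.437,-0.019],[-0.278,-0.437,-0.019],[-0.278,-0.437,-0.019]],"yaw":[-10.5,-21,-31.5,-42,-52.5,-63,-73.5,-84,-94.5,-105,-115.5,-126,-136.5,-147,-155,-155],"grip":[100,100,100,100,100,100,100,100,100,100,100,100,100,100,100,100]}'
python3 - <<'E'
from h import *
c=bot.get_calibration("wrist");im=bot.camera("wrist")
cv2.imwrite("pics/w1.png",im);np.savez("pics/w1.npz",**c);print(tool())
E
```

```text
time: 2.15
position: [489.6, -20.2, 250.1]
eef_rot: [-180.0, -0.0, 89.5]
contact_force: [-0.4, -0.4, -0.5]
gripper_width: 85.9
(array([489.62860091, -20.20809786, 250.14270544]), array([[ 1.07230061e-02,  9.99942437e-01, -3.74273092e-04],
       [ 9.99942507e-01, -1.07230028e-02,  1.10377495e-05],
       [ 7.02378276e-06, -3.74369932e-04, -9.99999930e-01]]), {'time': 2.2, 'q': array([-2.36322467e+00,  1.09041953e+01, -8.68813360e-01,  7.82484434e+01,
       -2.52362045e-04, -1.74882993e+00]), 'qd': array([-0.07215858,  0.02132019,  0.04467155, -0.08151276,  0.06300619,
        1.22970737]), 'tau': array([ 9.69884964e-02, -6.65701962e+01,  4.88443494e+01,  4.36095055e-03,
        1.83376287e-03, -8.47272500e-01]), 'position': array([489.62860091, -20.20809786, 250.14270544]), 'eef_rot': array([-1.79978550e+02, -4.02433108e-04,  8.93856052e+01]), 'contact_force': array([ 0.46813533, -0.33633186,  0.18766794]), 'wrist_torque': array([ 0.02507032, -0.00990359, -0.00327547]), 'gripper_width': 85.46162599366367})
```

View pics/w1.png

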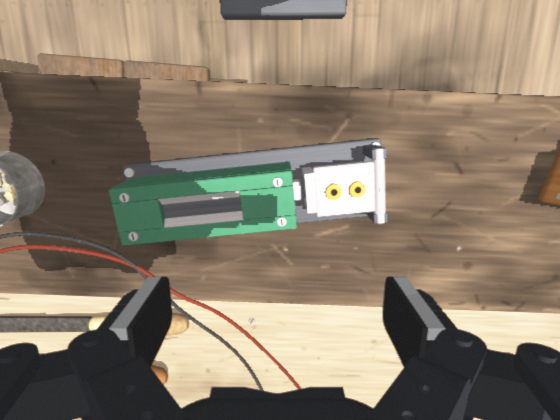

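The first wrist view shows the housing from (112,190) to (296,225), with the slot from about (160,213) to (243,208). The leaf is to the right with its brass bushes at (333,191) and (358,189), and the tin is at the left edge. Next I'll take a second view along y, then two views of the key.

```bash
cat > snap.py <<'E'
import sys
from h import *
c=bot.get_calibration("wrist");im=bot.camera("wrist")
cv2.imwrite(f"pics/{sys.argv[1]}.png",im);np.savez(f"pics/{sys.argv[1]}.npz",**c)
E
python3 -m jog '{"translation":[[0.05,0,0],[0.08,0,0],[0.08,0,0],[0.08,0,0]],"yaw":[0,0,0,0],"grip":[100,100,100,100]}'; python3 snap.py w2
python3 -m jog '{"translation":[[0.06,0,0],[0.12,0,0],[0.16,0,0],[0.18,0,0],[0.18,0,0],[0.18,0,0]],"yaw":[0,0,0,0,0,0],"grip":[100,100,100,100,100,100]}'; python3 snap.py w3
python3 -m jog '{"translation":[[0.05,0,0],[0.08,0,0],[0.08,0,0],[0.08,0,0]],"yaw":[0,0,0,0],"grip":[100,100,100,100]}'; python3 snap.py w4
```

```text
time: 2.7
position: [490.3, 59.5, 250.3]
eef_rot: [-180.0, 0.0, 89.5]
contact_force: [0.2, 0.2, 0.2]
gripper_width: 85.6
time: 3.5
position: [491.9, 238.5, 250.4]
eef_rot: [180.0, 0.0, 89.5]
contact_force: [-0.9, -0.2, -0.0]
gripper_width: 85.5
time: 4.05
position: [492.5, 318.7, 250.4]
eef_rot: [180.0, 0.0, 89.5]
contact_force: [-0.3, -0.6, -0.4]
gripper_width: 85.3
```

Run:
```python
import cv2,numpy as np
a=[cv2.resize(cv2.imread(f"pics/w{i}.png"),(400,300)) for i in(2,3,4)]
cv2.imwrite("pics/m1.png",np.vstack([np.hstack(a[:2]),np.hstack([a[2],a[2]*0])]))
```

```text
(no output)
```

View pics/m1.png

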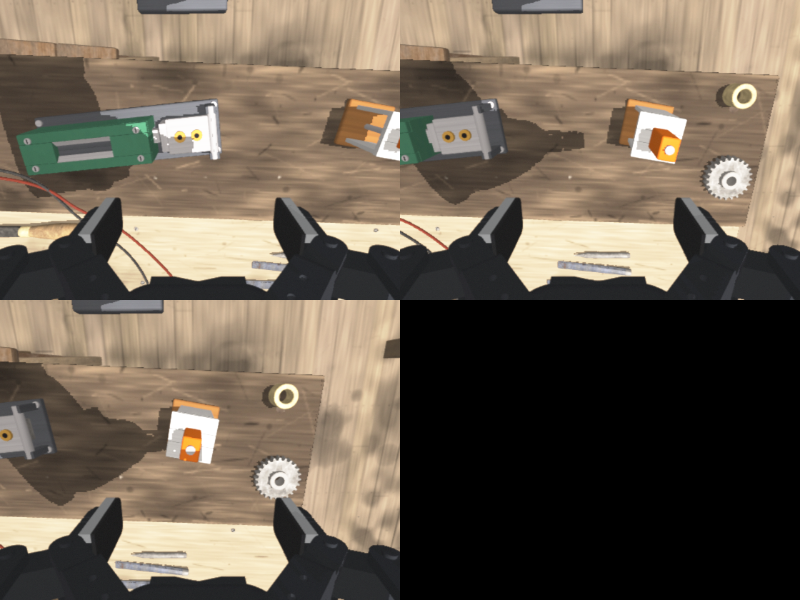

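These views show the orange key and white plate at about (650,145) and (190,435) in the mosaic, with the gear and bush beyond them. The key stand is turned by roughly 10°. I'll zoom in for corner picking.

Run:
```python
import cv2,numpy as np
def z(n,x0,y0,w,h,f):
    im=cv2.imread(f"pics/{n}.png")[y0:y0+h,x0:x0+w]
    return cv2.resize(im,None,fx=f,fy=f,interpolation=cv2.INTER_CUBIC)
a=z("w3",310,130,100,110,4); b=z("w4",220,130,100,110,4)
cv2.imwrite("pics/k34.png",np.hstack([a,b]))
a=z("w1",105,150,200,100,4);b=z("w2",15,150,200,100,4)
cv2.imwrite("pics/j1.png",a); cv2.imwrite("pics/j2.png",b)
for n in("w3","w4"):
    hsv=cv2.cvtColor(cv2.imread(f"pics/{n}.png"),cv2.COLOR_BGR2HSV)
    r=hsv[130:240,200:420]; 
    m=cv2.inRange(hsv,(5,200,215),(22,255,255)); 
    n_,l,s,c=cv2.connectedComponentsWithStats(m);i=1+np.argmax(s[1:,4]);print(n,s[i],c[i])
```

```text
w3 [360 190  31  33 106] [369.81132075 201.85849057]
w4 [254 191  27  19 158] [262.48101266 197.84177215]
```

View pics/k34.png

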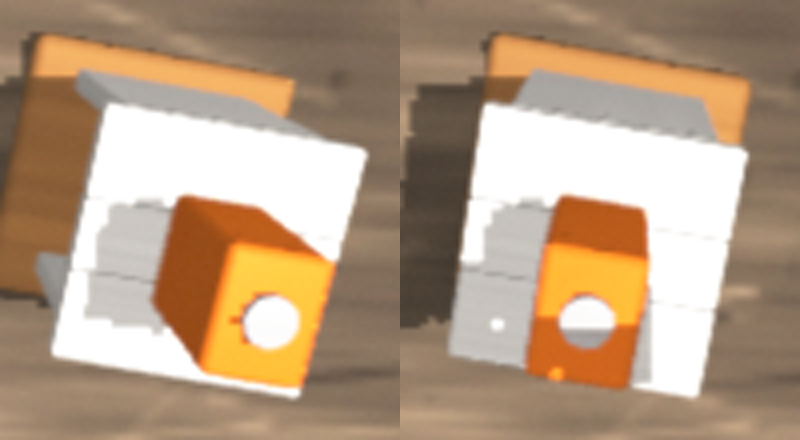

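View pics/j1.png

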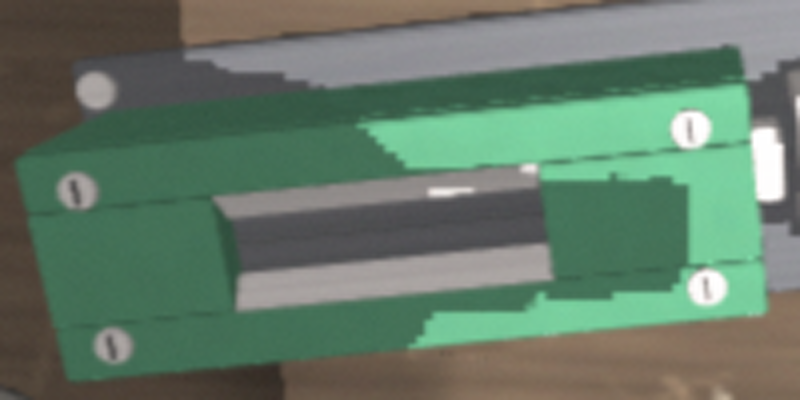

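View pics/j2.png

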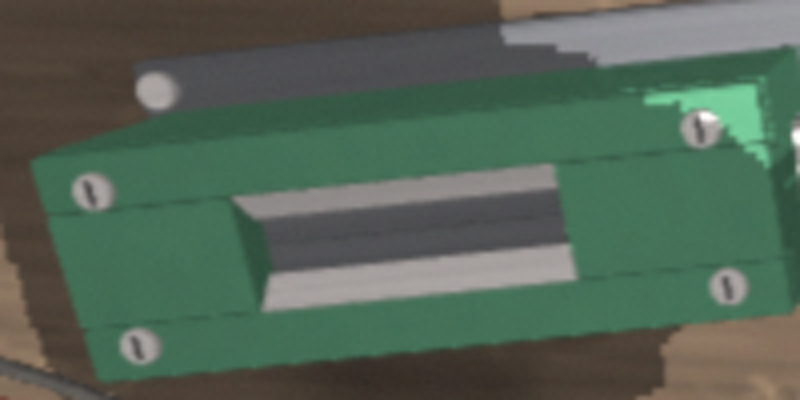

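```bash
cat > m.py <<'E'
from h import *
L=lambda n:dict(np.load(f"pics/{n}.npz"))
def T(n1,o1,a,n2,o2,b,nm):
    out=[]
    for p,q in zip(a,b):
        X,r=tri(L(n1),np.array(p)/4+o1-0.4,L(n2),np.array(q)/4+o2-0.4); out.append(X)
    out=np.array(out); print(nm,"\n",out.round(1),"mean",out.mean(0).round(1)); return out
k=T("w3",(310,130),[(235,242),(335,262),(303,387),(203,373)],"w4",(220,130),[(147,242),(248,258),(230,388),(127,375)],"keytop")
b=T("w3",(310,130),[(272,322)],"w4",(220,130),[(187,323)],"button")
s=T("w3",(310,130),[(107,102),(367,152),(298,397),(52,355)],"w4",(220,130),[(85,102),(347,150),(300,396),(48,355)],"plate")
j=T("w1",(105,150),[(212,198),(540,165),(553,278),(238,310)],"w2",(15,150),[(232,196),(555,163),(578,278),(263,311)],"slot")
c=T("w1",(105,150),[(78,190),(691,130),(113,346),(707,287)],"w2",(15,150),[(93,191),(700,129),(140,346),(728,287)],"screws")
def ang(v): return np.degrees(np.arctan2(v[1],v[0]))
print("key x dir",ang(k[3]-k[0]),ang(k[2]-k[1]),"lat",ang(k[1]-k[0]),ang(k[2]-k[3]))
print("plate",ang(s[3]-s[0]),ang(s[2]-s[1]),ang(s[1]-s[0]),ang(s[2]-s[3]))
print("slot y",ang(j[1]-j[0]),ang(j[2]-j[3]),"screw",ang(c[1]-c[0]),ang(c[3]-c[2]))
print("key size",np.linalg.norm(k[1]-k[0]),np.linalg.norm(k[3]-k[0]),"slot",np.linalg.norm(j[1]-j[0]),np.linalg.norm(j[3]-j[0]))
E
python3 m.py
```

```text
keytop 
 [[476.  305.2 140.5]
 [479.4 323.3 140.8]
 [504.  319.8 139.4]
 [500.8 300.9 140.5]] mean [490.1 312.3 140.3]
button 
 [[490.4 312.2 142.9]] mean [490.4 312.2 142.9]
plate 
 [[457.8 289.8  88.3]
 [468.4 344.9  89.7]
 [524.  335.4  86.8]
 [513.  279.7  89.3]] mean [490.8 312.5  88.5]
slot 
 [[ 497.7 -130.6   65. ]
 [ 489.9  -53.4   67.4]
 [ 518.1  -51.5   65.6]
 [ 524.7 -126.3   68. ]] mean [507.6 -90.4  66.5]
screws 
 [[ 494.8 -159.8   69.4]
 [ 481.5  -18.5   70.6]
 [ 533.2 -156.8   68.6]
 [ 519.2  -15.    70. ]] mean [507.2 -87.5  69.6]
key x dir -9.83860093519838 -7.957241444739854 lat 79.39015761021489 80.5667627533932
plate -10.398378507315835 -9.66392984857327 79.08862022749365 78.8151937980314
slot y 95.72659401792345 95.07953360055932 screw 95.35939448000686 95.61926426601791
key size 18.369319135169288 25.17386749564811 slot 77.65953653220588 27.550419484078745
```

The key's grip is at (490.3, 312.3), its top at z≈140, and its y axis points at about 79.5°. The plate centre agrees at (490.8, 312.5, 88.5). The slot centre is (507.6, -90.4, 66.5), with the jig's y axis at about 95.4°. All heights match the text. Now I'll descend and grasp.

```bash
python3 -m jog '{"translation":[[-0.0064,-0.002,0.02],[-0.0064,-0.002,0.07],[-0.0064,-0.002,0.11],[-0.0064,-0.002,0.14],[-0.0064,-0.002,0.153],[-0.0064,-0.002,0.153],[-0.0064,-0.002,0.153],[-0.0064,-0.002,0.153],[-0.0064,-0.002,0.153],[-0.0064,-0.002,0.153],[-0.0064,-0.002,0.153],[-0.0064,-0.002,0.153]],"yaw":[5,10,10,10,10,10,10,10,10,10,10,10],"grip":[100,100,80,60,50,30,0,0,0,0,0,0]}' 100; python3 snap.py w5; python3 -c "
from h import *
cv2.imwrite('pics/s5.png',bot.camera('side')[200:320,180:340].repeat(4,0).repeat(4,1))"
```

```text
time: 5.6
position: [490.8, 313.7, 98.4]
eef_rot: [179.9, -0.1, 79.6]
contact_force: [-0.3, -1.3, 7.6]
gripper_width: 18.9
```

View pics/w5.png

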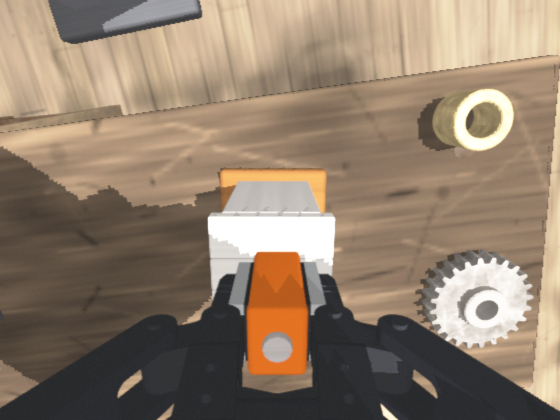

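View pics/s5.png

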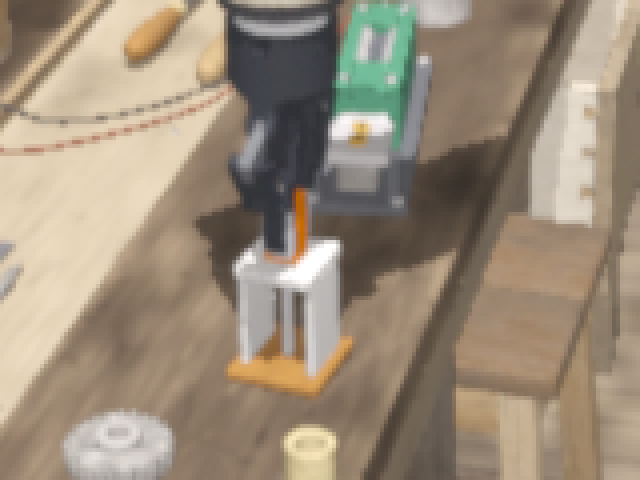

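The key is held centrally (button at (277,347) on the camera's axis column, width 18.9) and is still seated in the stand. Now I'll work out the rod's offset in the tool frame and the move to the slot.

Run:
```python
from h import *
p,R,s=tool();c=dict(np.load("pics/w5.npz"))
for z in(141,143): print("button in tool",(R.T@(plane(c,(277,347),z)-p)).round(1))
# corners of top of block: near edge 
for px in((248,373),(305,373)): print((R.T@(plane(c,px,140)-p)).round(1))
print(p,s["eef_rot"],s["contact_force"])
J=np.array([507.4,-90.4]);a=np.radians(95.4);jy=np.array([np.cos(a),np.sin(a)]);jx=np.array([np.sin(a),-np.cos(a)])
for y in(-31,0,30): 
    w=J+y*jy; d=np.append(w,200)-p; print(y,w,"tool shift",(R.T@d).round(1))
```

```text
button in tool [  0.9   0.7 -42.6]
button in tool [  0.9  -0.8 -44.6]
[ -8.9  11.7 -41.6]
[ 10.3  11.8 -41.6]
[490.83878723 313.72679833  98.37549102] [ 1.79916230e+02 -6.13237835e-02  7.95700981e+01] [-4.40212779e-03 -6.96603027e-01  7.80353246e+00]
-31 [ 510.31735771 -121.2624209 ] tool shift [-424.2   98.1 -101.9]
0 [507.4 -90.4] tool shift [-394.3   89.6 -101.9]
30 [504.5767506  -60.53314106] tool shift [-365.5   81.4 -101.9]
```

```bash
python3 -m jog '{"translation":[[0,0,-0.01],[0,0,-0.04],[0,0,-0.08],[0,0,-0.105],[-0.03,0.007,-0.105],[-0.08,0.019,-0.105],[-0.13,0.03,-0.105],[-0.18,0.042,-0.105],[-0.23,0.053,-0.105],[-0.28,0.065,-0.105],[-0.33,0.077,-0.105],[-0.38,0.088,-0.105],[-0.41,0.095,-0.105],[-0.425,0.099,-0.105],[-0.425,0.099,-0.105],[-0.425,0.099,-0.105],[-0.425,0.099,-0.105]],"yaw":[0,0,0,0,0,0,-4,-8,-12,-15.8,-15.8,-15.8,-15.8,-15.8,-15.8,-15.8,-15.8],"grip":[0,0,0,0,0,0,0,0,0,0,0,0,0,0,0,0,0]}' 100; python3 snap.py w6; python3 -c "
from h import *
im=bot.camera('side');cv2.imwrite('pics/s6.png',im[150:300,200:360].repeat(4,0).repeat(4,1));cv2.imwrite('pics/c6.png',bot.camera('scene'))"
```

```text
time: 7.82
position: [510.7, -121.5, 202.4]
eef_rot: [180.0, -0.0, 95.4]
contact_force: [-0.9, 0.1, -0.8]
gripper_width: 18.9
```

View pics/w6.png

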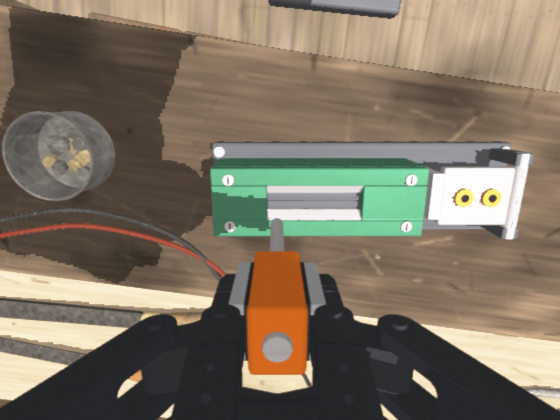

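View pics/s6.png

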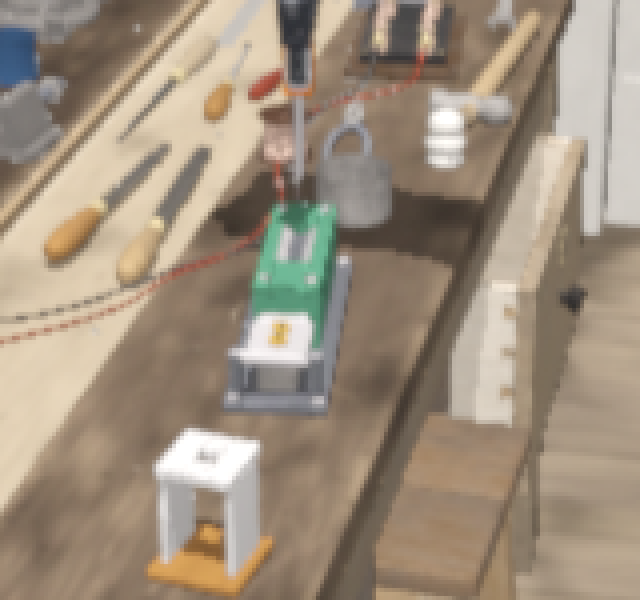

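View pics/c6.png

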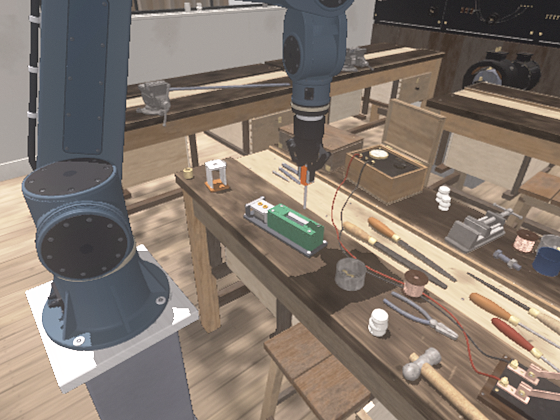

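The rod hangs straight down with its tip at (276,222). The slot's top corners are about (267,185), (360,186), (361,220) and (268,220), the housing is aligned with the image axes, and the tin is well clear to the left. I'll check the lateral fit numerically.

Run:
```python
from h import *
im=cv2.imread("pics/w6.png")[160:260,225:385];cv2.imwrite("pics/w6z.png",cv2.resize(im,None,fx=5,fy=5,interpolation=cv2.INTER_CUBIC))
p,R,s=tool();c=dict(np.load("pics/w6.npz"))
for px in((267,185),(360,186),(361,220),(268,220)): print((R.T@(plane(c,px,67.5)-p)).round(1))
for z in(112,114,116):print("tip",(R.T@(plane(c,(276.5,221),z)-p)).round(1))
print(p)
```

```text
[ -6.1 -14.6 134.8]
[ 66.8 -13.8 134.9]
[ 69.5  14.1 134.9]
[ -5.5  14.1 134.8]
tip [ 1.3  0.7 90.3]
tip [ 1.3  0.1 88.3]
tip [ 1.3 -0.6 86.3]
[ 510.68274858 -121.90768368  202.34609968]
```

View pics/w6z.png

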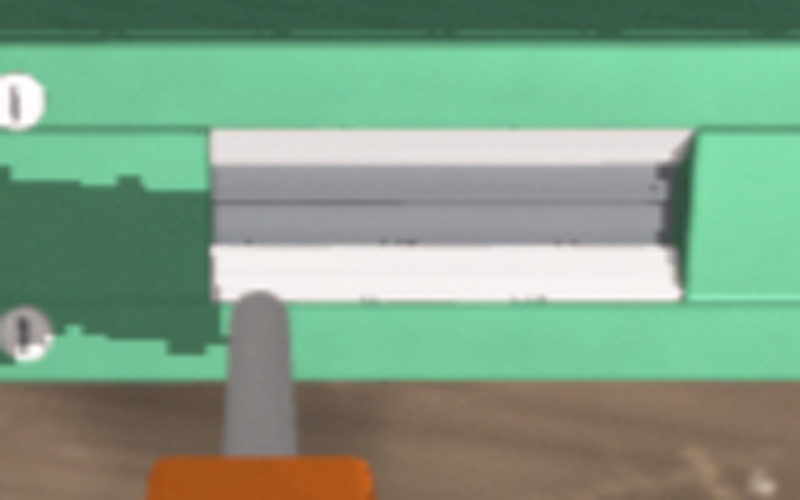

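Relative to the TCP, the slot runs from -6 to +70 mm along tool x and is centred across it. The rod is therefore at jig y ≈ -31, x ≈ 0. I'll go down through the flaps to just above the face.

```bash
python3 -m jog '{"translation":[[0,0,0.03],[0,0,0.05],[0,0,0.06],[0,0,0.068],[0,0,0.076],[0,0,0.078],[0,0,0.078]],"yaw":[0,0,0,0,0,0,0],"grip":[0,0,0,0,0,0,0]}' 100
python3 -m jog '{"translation":[[0,0,0.002],[0,0,0.004],[0,0,0.006],[0,0,0.006]],"yaw":[0,0,0,0],"grip":[0,0,0,0]}' 100
```

```text
time: 8.85
position: [510.6, -122.5, 124.4]
eef_rot: [-180.0, -0.0, 95.4]
contact_force: [-0.1, 0.2, -1.4]
gripper_width: 19.1
time: 9.35
position: [511.3, -122.6, 119.4]
eef_rot: [179.9, 0.0, 95.4]
contact_force: [-3.9, 1.0, 16.8]
gripper_width: 19.1
```

The face is touched at TCP z≈119.4 (tip ≈31) with 17 N, so the rod is not over the hole here. I'll feel along +y in short slides, watching for the vertical force to vanish.

```bash
python3 -m jog '{"translation":[[0.001,0,0],[0.0025,0,0],[0.0025,0,0]],"yaw":[0,0,0],"grip":[0,0,0]}' 100
python3 -m jog '{"translation":[[0.001,0,0],[0.0025,0,0],[0.0025,0,0]],"yaw":[0,0,0],"grip":[0,0,0]}' 100
```

```text
time: 9.72
position: [511.5, -120.5, 119.6]
eef_rot: [179.9, 0.1, 95.4]
contact_force: [0.0, -0.5, 14.0]
gripper_width: 18.9
time: 10.1
position: [511.4, -118.0, 119.6]
eef_rot: [179.8, 0.1, 95.4]
contact_force: [-0.7, -1.2, 13.9]
gripper_width: 18.4
```

```bash
python3 -m jog '{"translation":[[0.001,0,0],[0.0025,0,0],[0.0025,0,0]],"yaw":[0,0,0],"grip":[0,0,0]}' 100
python3 -m jog '{"translation":[[0.001,0,0],[0.0025,0,0],[0.0025,0,0]],"yaw":[0,0,0],"grip":[0,0,0]}' 100
```

```text
time: 10.48
position: [511.2, -115.5, 119.6]
eef_rot: [179.8, 0.1, 95.4]
contact_force: [0.0, -0.7, 13.4]
gripper_width: 19.0
time: 10.85
position: [510.9, -113.0, 119.6]
eef_rot: [179.8, 0.1, 95.4]
contact_force: [0.1, -0.8, 13.9]
gripper_width: 19.1
```

```bash
python3 -m jog '{"translation":[[0.001,0,0],[0.0025,0,0],[0.0025,0,0]],"yaw":[0,0,0],"grip":[0,0,0]}' 100
```

```text
time: 11.22
position: [510.7, -110.5, 119.6]
eef_rot: [179.8, 0.1, 95.4]
contact_force: [-0.3, -1.0, 13.7]
gripper_width: 19.0
```

```bash
python3 -m jog '{"translation":[[0.001,0,0],[0.0025,0,0],[0.0025,0,0]],"yaw":[0,0,0],"grip":[0,0,0]}' 100
python3 -m jog '{"translation":[[0.001,0,0],[0.002,0,0],[0.002,0,0]],"yaw":[0,0,0],"grip":[0,0,0]}' 100
```

```text
time: 11.6
position: [510.5, -108.0, 119.6]
eef_rot: [179.8, 0.1, 95.4]
contact_force: [-0.3, -1.2, 13.2]
gripper_width: 19.1
time: 11.98
position: [510.3, -106.1, 119.6]
eef_rot: [179.8, 0.1, 95.4]
contact_force: [-0.1, -1.5, 14.2]
gripper_width: 19.2
```

```bash
python3 -m jog '{"translation":[[0.001,0,0],[0.002,0,0],[0.002,0,0]],"yaw":[0,0,0],"grip":[0,0,0]}' 100
```

```text
time: 12.35
position: [510.1, -104.2, 119.6]
eef_rot: [179.8, 0.1, 95.4]
contact_force: [1.2, -2.4, 14.1]
gripper_width: 18.8
```

```bash
python3 -m jog '{"translation":[[0.001,0,0],[0.002,0,0],[0.002,0,0]],"yaw":[0,0,0],"grip":[0,0,0]}' 100
```

```text
time: 12.72
position: [509.9, -102.1, 119.6]
eef_rot: [179.8, 0.1, 95.4]
contact_force: [-0.4, -1.5, 14.5]
gripper_width: 18.8
```

```bash
python3 -m jog '{"translation":[[0.001,0,0],[0.002,0,0],[0.002,0,0]],"yaw":[0,0,0],"grip":[0,0,0]}' 100
```

```text
time: 13.1
position: [509.8, -100.2, 119.6]
eef_rot: [179.8, 0.1, 95.4]
contact_force: [-0.3, -2.7, 13.9]
gripper_width: 18.9
```

```bash
python3 -m jog '{"translation":[[0.001,0,0],[0.002,0,0],[0.002,0,0]],"yaw":[0,0,0],"grip":[0,0,0]}' 100
```

```text
time: 13.48
position: [509.5, -98.1, 119.4]
eef_rot: [179.8, 0.1, 95.4]
contact_force: [0.5, -1.6, 10.7]
gripper_width: 19.1
```

```bash
python3 -m jog '{"translation":[[0.001,0,0],[0.0015,0,0],[0.0015,0,0]],"yaw":[0,0,0],"grip":[0,0,0]}' 100
```

```text
time: 13.85
position: [508.3, -96.0, 118.3]
eef_rot: [180.0, -0.0, 95.4]
contact_force: [-0.2, 1.1, 0.3]
gripper_width: 19.1
```

The force fell to 0.3 N, so the tip has found the hole's near edge. I'll move another 2 mm in +y while pressing down.

```bash
python3 -m jog '{"translation":[[0.001,0,0.001],[0.002,0,0.002],[0.0025,0,0.004],[0.0025,0,0.005],[0.0025,0,0.005]],"yaw":[0,0,0,0,0],"grip":[0,0,0,0,0]}' 100
```

```text
time: 14.48
position: [507.8, -93.6, 113.1]
eef_rot: [-180.0, -0.0, 95.4]
contact_force: [-0.3, -0.3, -1.9]
gripper_width: 18.9
```

```bash
python3 -m jog '{"translation":[[0,0,0.003],[0,0,0.006],[0,0,0.007],[0,0,0.007]],"yaw":[0,0,0,0],"grip":[0,0,0,0]}' 100
```

```text
time: 14.98
position: [507.9, -93.6, 106.2]
eef_rot: [-180.0, -0.0, 95.4]
contact_force: [-0.3, -0.4, -2.3]
gripper_width: 18.7
```

The rod is about 13 mm below the face with no contact force. Now I'll push the bolt along +y.

```bash
python3 -m jog '{"translation":[[0.002,0,0],[0.004,0,0],[0.006,0,0],[0.008,0,0],[0.01,0,0],[0.012,0,0],[0.014,0,0],[0.014,0,0]],"yaw":[0,0,0,0,0,0,0,0],"grip":[0,0,0,0,0,0,0,0]}' 110
```

```text
time: 15.98
position: [506.7, -80.2, 106.4]
eef_rot: [180.0, 0.1, 95.4]
contact_force: [0.8, -4.8, -1.4]
gripper_width: 19.0
```

```bash
python3 -m jog '{"translation":[[0.002,0,0],[0.004,0,0],[0.006,0,0],[0.008,0,0],[0.008,0,0]],"yaw":[0,0,0,0,0],"grip":[0,0,0,0,0]}' 110
```

```text
time: 16.6
position: [506.0, -72.2, 106.4]
eef_rot: [180.0, 0.1, 95.4]
contact_force: [-0.4, -5.5, -1.2]
gripper_width: 19.0
```

```bash
python3 -m jog '{"translation":[[0.0015,0,0],[0.003,0,0],[0.003,0,0]],"yaw":[0,0,0],"grip":[0,0,0]}' 110
```

```text
time: 16.98
position: [505.7, -69.3, 106.4]
eef_rot: [180.0, 0.1, 95.4]
contact_force: [0.7, -5.6, -1.6]
gripper_width: 18.8
```

```bash
python3 -m jog '{"translation":[[0.001,0,0],[0.002,0,0],[0.002,0,0]],"yaw":[0,0,0],"grip":[0,0,0]}' 110
```

```text
time: 17.35
position: [505.5, -67.3, 106.4]
eef_rot: [180.0, 0.1, 95.4]
contact_force: [1.0, -6.4, -2.1]
gripper_width: 18.6
```

```bash
python3 -m jog '{"translation":[[0.001,0,0],[0.002,0,0],[0.002,0,0]],"yaw":[0,0,0],"grip":[0,0,0]}' 110
```

```text
time: 17.73
position: [505.4, -66.1, 106.5]
eef_rot: [180.0, 0.2, 95.3]
contact_force: [-0.0, -11.8, -2.5]
gripper_width: 18.9
```

```bash
python3 -m jog '{"translation":[[0.001,0,0],[0.0015,0,0],[0.0015,0,0]],"yaw":[0,0,0],"grip":[0,0,0]}' 110
```

```text
time: 18.1
position: [505.4, -65.5, 106.5]
eef_rot: [180.0, 0.3, 95.3]
contact_force: [1.7, -16.8, -2.7]
gripper_width: 18.6
```

The force rose to 17 N about 27 mm on, with the rod well short of the slot's end, so this is the bolt's end stop. I'll relieve the load, draw the rod straight up and look.

```bash
python3 -m jog '{"translation":[[-0.002,0,0],[-0.0035,0,0],[-0.0035,0,-0.005],[-0.0035,0,-0.02],[-0.0035,0,-0.05],[-0.0035,0,-0.08],[-0.0035,0,-0.096],[-0.0035,0,-0.096],[-0.0035,0,-0.096]],"yaw":[0,0,0,0,0,0,0,0,0],"grip":[0,0,0,0,0,0,0,0,0]}' 110; python3 snap.py w7; python3 -c "
from h import *
im=bot.camera('side');cv2.imwrite('pics/s7.png',im[150:300,200:360].repeat(4,0).repeat(4,1))
w=cv2.imread('pics/w7.png');cv2.imwrite('pics/w7z.png',cv2.resize(w[120:360,180:500],None,fx=2.5,fy=2.5,interpolation=cv2.INTER_CUBIC))"
```

```text
time: 19.23
position: [505.2, -66.5, 202.0]
eef_rot: [-180.0, -0.0, 95.4]
contact_force: [0.5, 1.0, -1.9]
gripper_width: 18.8
```

View pics/w7z.png

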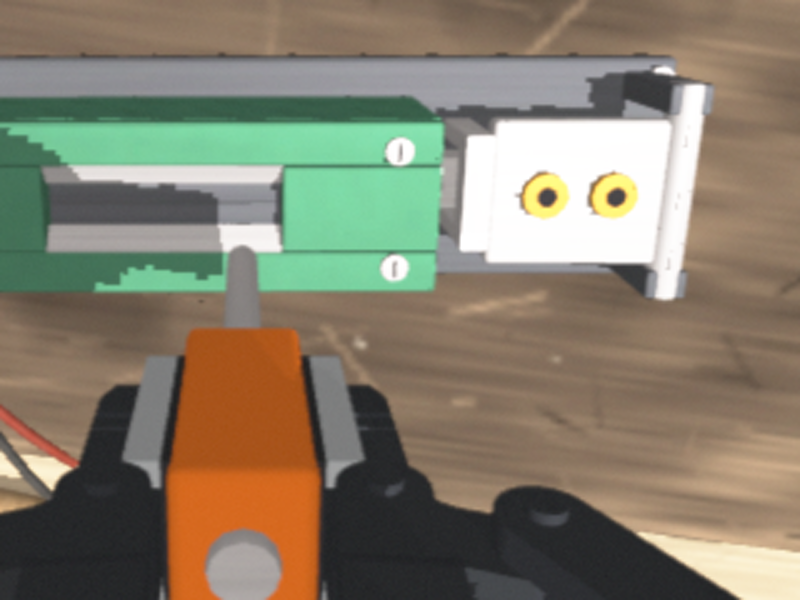

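View pics/s7.png

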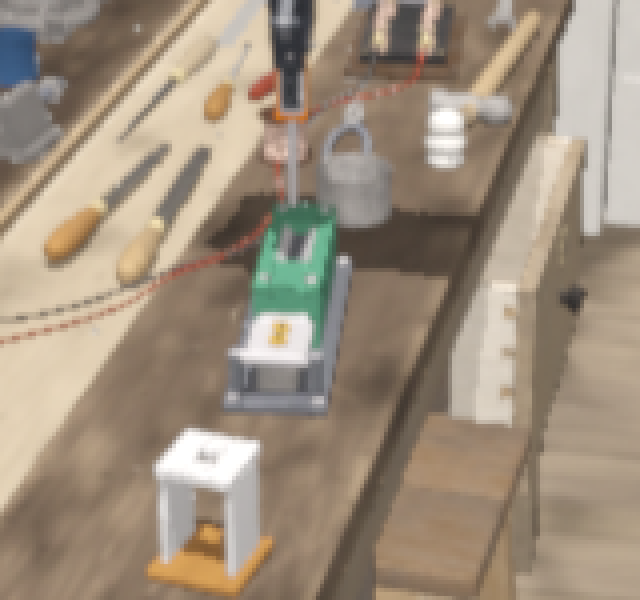

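The tongue now bridges from the housing into the leaf's eye (zoomed view, about (450,180)). The hole's travel from the contact data is about 24 mm. The key sits unchanged in the grip, with its button and tip on the same column. I'll return to above the stand.

```bash
python3 -m jog '{"translation":[[0.03,0.002,0],[0.08,0.004,0],[0.13,0.007,0],[0.18,0.01,0],[0.23,0.013,0],[0.28,0.016,0],[0.33,0.019,0],[0.36,0.0205,0],[0.3785,0.0212,0],[0.3785,0.0212,0],[0.3785,0.0212,0],[0.3785,0.0212,0]],"yaw":[0,4,8,12,15.8,15.8,15.8,15.8,15.8,15.8,15.8,15.8],"grip":[0,0,0,0,0,0,0,0,0,0,0,0]}' 110; python3 snap.py w8; python3 -c "
from h import *
w=cv2.imread('pics/w8.png');cv2.imwrite('pics/w8z.png',cv2.resize(w[140:300,200:360],None,fx=3.7,fy=3.7,interpolation=cv2.INTER_CUBIC));print(tool()[0])"
```

```text
time: 20.82
position: [491.3, 311.1, 202.4]
eef_rot: [180.0, 0.0, 79.5]
contact_force: [0.3, -0.5, -1.1]
gripper_width: 18.8
[491.31406707 311.23046628 202.4641739 ]
```

View pics/w8z.png

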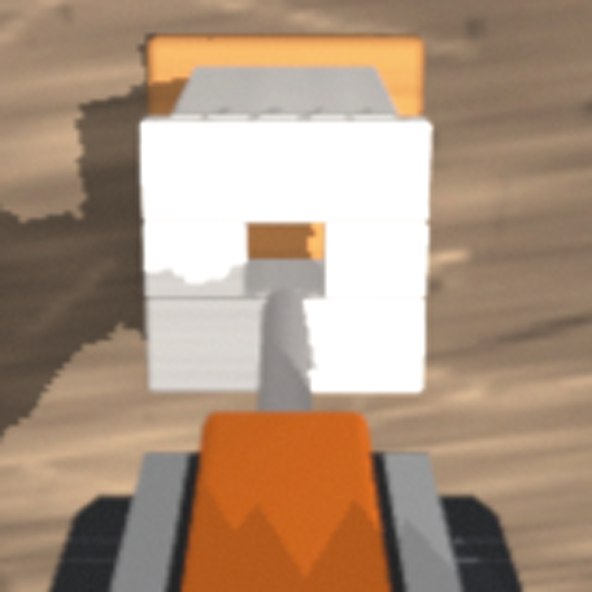

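The hole is at zoomed (247–326, 222–297) and the tip at about (284,291). I'll check the offset between them.

Run:
```python
from h import *
p,R,s=tool();c=dict(np.load("pics/w8.npz"))
f=lambda x,y:(200+x/3.7,140+y/3.7)
for q in((247,222),(326,222),(326,297),(247,297),(286.5,259.5)): print("hole",(R.T@(plane(c,f(*q),89.5)-p)).round(1))
for q in((141,118),(432,118),(424,392),(150,392)): print("plate",(R.T@(plane(c,f(*q),89.5)-p)).round(1))
print("tip",(R.T@(plane(c,f(284,294),114)-p)).round(1), p)
```

```text
hole [ -6.5  -8.5 113. ]
hole [  9.1  -8.5 113. ]
hole [  9.2   7.  113. ]
hole [ -6.6   7.  113. ]
hole [  1.3  -0.8 113. ]
plate [-26.8 -29.2 113. ]
plate [ 29.4 -29.2 113. ]
plate [ 29.5  27.5 113. ]
plate [-26.7  27.5 113. ]
tip [ 0.8 -1.3 88.5] [491.31406707 311.23046628 202.4641739 ]
```

The rod is within 0.5 mm of the hole's centre. Lowering.

```bash
python3 -m jog '{"translation":[[0.0005,0,0.02],[0.0005,0,0.05],[0.0005,0,0.08],[0.0005,0,0.095],[0.0005,0,0.1015],[0.0005,0,0.103],[0.0005,0,0.103]],"yaw":[0,0,0,0,0,0,0],"grip":[0,0,0,0,0,0,0]}' 110
python3 -m jog '{"translation":[[0,0,0.001],[0,0,0.0015],[0,0,0.0015]],"yaw":[0,0,0],"grip":[0,0,0]}' 110
```

```text
time: 21.75
position: [491.6, 312.8, 100.1]
eef_rot: [179.9, -0.0, 79.6]
contact_force: [-0.1, -0.5, -0.8]
gripper_width: 18.8
time: 22.12
position: [491.4, 312.7, 98.4]
eef_rot: [180.0, -0.0, 79.6]
contact_force: [-1.2, -0.7, 4.8]
gripper_width: 18.8
```

It is seated: 4.8 N at the same height as at the grasp. Now I'll open, then retract straight up.

```bash
python3 -m jog '{"translation":[[0,0,0],[0,0,0],[0,0,0],[0,0,0],[0,0,0],[0,0,-0.01],[0,0,-0.04],[0,0,-0.08],[0,0,-0.12],[0,0,-0.15],[0,0,-0.15],[0,0,-0.15]],"yaw":[0,0,0,0,0,0,0,0,0,0,0,0],"grip":[50,100,100,100,100,100,100,100,100,100,100,100]}'; python3 snap.py w9; python3 -c "
from h import *
im=bot.camera('side');cv2.imwrite('pics/s9.png',im[150:350,180:340].repeat(3,0).repeat(3,1))"
```

```text
time: 23.62
position: [491.1, 312.5, 247.6]
eef_rot: [-180.0, 0.0, 79.6]
contact_force: [-1.3, -0.2, -0.6]
gripper_width: 85.0
```

View pics/w9.png

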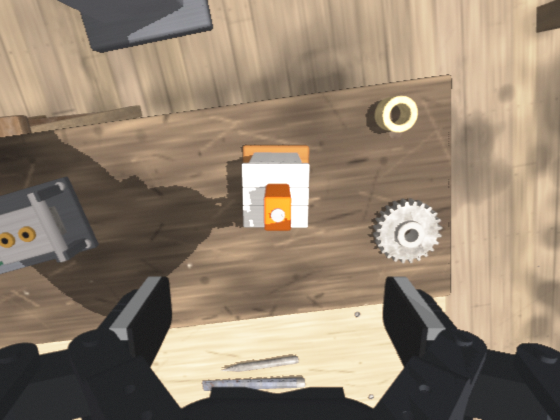

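View pics/s9.png

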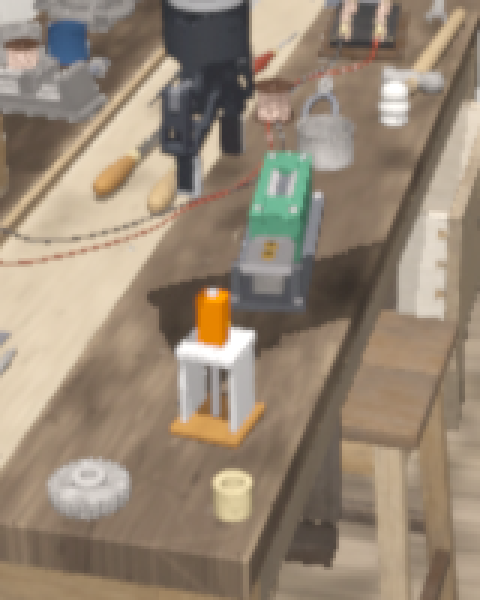

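The key hangs upright in the stand, with its button at (278,215) and the gripper clear. The gear, bush, tin, coil and insulator look unmoved. I'll take one more look at the jig from the first viewpoint to compare the bolt's tongue.

```bash
python3 -m jog '{"translation":[[-0.04,0.007,-0.002],[-0.09,0.016,-0.002],[-0.14,0.025,-0.002],[-0.19,0.034,-0.002],[-0.24,0.043,-0.002],[-0.29,0.052,-0.002],[-0.315,0.056,-0.002],[-0.3275,0.0586,-0.002],[-0.3275,0.0586,-0.002],[-0.3275,0.0586,-0.002]],"yaw":[-2,-4,-6,-8,-10,-10,-10,-10,-10,-10],"grip":[100,100,100,100,100,100,100,100,100,100]}'; python3 snap.py w10
python3 - <<'E'
from h import *
f=lambda n:cv2.resize(cv2.imread(f'pics/{n}.png')[140:240,260:400],None,fx=5,fy=3*1.0,interpolation=cv2.INTER_CUBIC)
f=lambda n:cv2.resize(cv2.imread(f'pics/{n}.png')[145:235,265:345],None,fx=5,fy=5,interpolation=cv2.INTER_CUBIC)
cv2.imwrite('pics/cmp.png',np.hstack([f("w1"),f("w10")]))
# key after release: side+scene triangulation of orange block, before vs after, and bystander drift
S=bot.get_calibration("scene");D=bot.get_calibration("side")
def big(im):
    m=cv2.inRange(cv2.cvtColor(im,cv2.COLOR_BGR2HSV),(0,170,120),(20,255,255)); return max(comps(m,20))[1]
sa,da=bot.camera("scene"),bot.camera("side");cv2.imwrite("pics/c10.png",sa);cv2.imwrite("pics/s10.png",da)
print("before",tri(S,big(cv2.imread("pics/scene0.png")),D,big(cv2.imread("pics/side0.png"))))
print("after",big(sa),tri(S,(214.2,157.1),D,big(da)),big(da))
w=dict(np.load("pics/w9.npz"));print("button after",plane(w,(278,215),143))
E
```

```text
time: 24.98
position: [489.5, -19.2, 249.6]
eef_rot: [-180.0, -0.0, 89.6]
contact_force: [0.3, 0.5, 0.6]
gripper_width: 85.5
before (array([490.64968603, 307.95206309, 115.96444721]), [array([ 0.2, -0.2]), array([0.1, 0.1])])
after [214.3, 156.8] (array([491.639222  , 308.80558179, 115.80864064]), [array([ 0.3, -0.3]), array([0.2, 0.2])]) [250.5, 255.1]
button after [491.74148168 314.17350295 143.        ]
```

View pics/cmp.png

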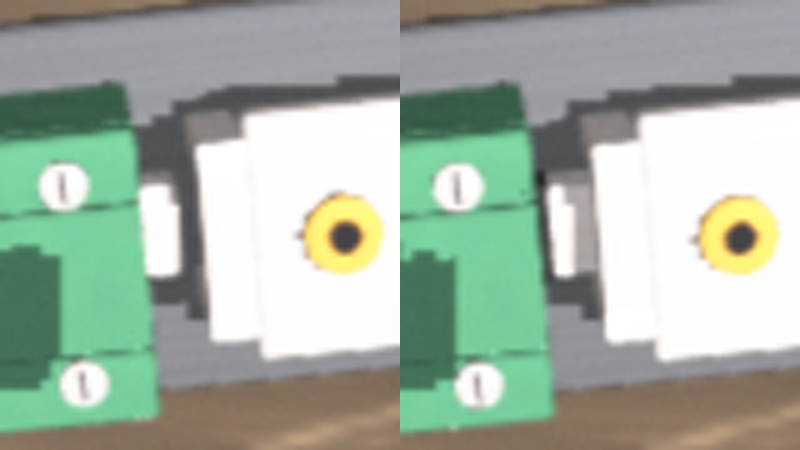

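The left half (before) shows the tongue ending short of the eye with a dark gap. The right half (after) shows it continuing under the eye. The key's height is unchanged (115.8 against 116.0), and it sits within about 2 mm of the seat. Handing in.

```bash
python3 -c "
from rig import bot
print(bot.finish_job()); print(bot.get_state()['time'])"
```

```text
the job is handed in; nothing more can be done
None
the job is handed in; nothing more can be done
```

The leaf is locked, the key is back in its stand, and I handed the job in at about 25 s of the 51 s allowed. No verdict was reported.

- **Finding the hole:** I put the rod down the slot and slid it along the bolt's face under about 14 N. The vertical force vanished at about jig y = -6 mm, and I lowered the tip to about 13 mm below the face.
- **Pushing the bolt:** It moved at about 6 N until the force rose to 17 N at its end stop. From the contact positions I estimate about 24 mm of travel. A before-and-after wrist picture shows the tongue going from short of the eye to running into it.
- **Returning the key:** I checked the rod to be within 0.5 mm of the stand hole's centre before lowering. The key seated at the same height as when I grasped it, and I let it go.

**Last checks:** The key is upright. Its grip height is 115.8 mm, against 116.0 mm at the start, and its position is within about 2 mm of the seat. The gripper is clear of everything, and the bystanders looked unmoved by eye; I did not measure their positions again.

**One disagreement:** The coarse two-camera estimate of the key's y was about 4 mm below the wrist camera's, both before and after the job. I took this as a bias of those distant views and relied on the wrist camera. No other check failed or disagreed.

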